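# Test the refitted lid stay of the yellow tool case

## Task

The folding stay on the yellow tool case has just been refitted: test it. Raise the lid by its bright steel bar until the stay locks, let go so that the lid stands by itself, then push down the stay's red tab to break the joint and let the lid sink gently until it is fully shut. Keep the grey case shut.

Things in the scene. Friction and masses are not known exactly. Their poses are not given: they have to be found in the camera images.
- yellow_handle (a point): Yellow steel tool case (160 deep, 180 wide, 95 high; lid on top). Point: mid-length of the round steel bar (12 thick, 100 long) 45 ahead of the lid's front edge, 98 above the bench when shut. Axes turn with the lid; shut: x level, to the back of the case, z up. The lid's level hinge line (along y) lies 205 along +x, at the bar's height. Lid about 0.7 kg.
- yellow_tab (a point): Red push tab of the stay's middle joint, on the case's right side (-y). Point: middle of the tab, which is 28 by 52 (along y) by 8 thick; it lies 45 outside the lid's side edge. Stay locked: tab about 116 above the bench, some 93 nearer the front than the hinge line, clear from above. A push down of about 2 N, 30 deep or a little more, breaks the stay. Site axes turn with the stay.
- yellow_lid (a joint): Angle of the yellow case's lid, rad: 0 shut, growing as it opens. The stay stops it at about 1.36 (stay straight); locked it rests at about 1.35. Unlocked, it sinks shut by itself in about 3 s on a damped hinge.
- yellow_stay (a joint): Bend of the yellow case's two-link stay, rad: 0 folded (lid shut), 2.03 straight, 2.24 locked (past straight, middle joint bent up against its stop). A light spring snaps it from straight to locked when the lid is raised all the way; pushed below about 1.7 it folds on by the lid's weight.
- grey_lid (a joint): Angle of the lid of the other case, same build in grey paint, rad: 0 shut. It is to stay shut.

How it is judged:
By the outcome, as a careful person would: the job done as asked, in the order asked, and still so for the second after the job is handed in, with the robot touching nothing.
It also fails if it takes over 45 s, if anything falls off the work surface, if the arm or the gripper's body presses on something with over 40 N, if the wrist force passes 120 N, or if a joint passes its speed limit or range.

## Robot

A 6-joint arm with a two-finger parallel gripper is mounted at the origin on the work surface. World frame = base frame: x ahead of the robot, y to its left, z up, the work surface at z = 0. Lengths are in m, angles in rad, forces in N, time in s.
With the tool pointing down it reaches from about 0.225 to 0.875 m from the base axis. Payload 3.4 kg.
Tool frame: the origin (TCP) lies between the finger pads; the fingertips stand 14 mm ahead of it and the grasp point (between the pads) lies 5 mm behind it; z points along the fingers, y is the direction in which the jaws open and shut (so a half turn about z gives the same grasp; the last joint's range is limited). The gripper opens to 85 mm and grips with 20 to 120 N. Pads are 22 mm wide; open, the fingers measure 114 mm over their backs; the gripper's body (76 mm by 85 mm) begins 54 mm behind the grasp point. The pads swing forward as they close: fully open they stand 13 mm farther back than shut.
Start: joints at [-1.382, 0.276, 1.505, -0, 1.361, -0.121], TCP at [0.175, -0.548, 0.207] pointing down, gripper open.
Joint ranges: [-2.89, 2.89], [-0.75, 2.08], [0.22, 2.7], [-1.18, 4.32], [0.11, 2.71], [-2.7, 2.7]. Speed limits (rad/s): [2.57, 2.57, 3.14, 3.14, 3.14, 3.14].

## Interface

Orientations are given as a unit quaternion [w, x, y, z].
In Python, from rig import manip, get_image, job gives the robot as it stands. The module is installed in compiled form; this text tells all that it offers.
- The arm moves only by the tool step_arm, never from a script. Its argument "moves" is one flat list of numbers, 5 for each row, row after row: the shift along the tool's x, y, z as a fraction of full scale, then the turn about the tool's z as a fraction of full scale, then the gripper's target within -1 to 1 (shut at 1, half-way at 0, fully open at -1). In form: [dx, dy, dz, twist, hand, dx, dy, dz, twist, hand, ...]. A call has 1 to 5 rows; each row is the pose to reach, as a shift and turn from the pose commanded when the call began, along the tool's axes at that moment, turning the shorter way round; what a row does not reach only later rows make up. Full scale, the value 1, is 500 mm for a shift and pi rad for a turn. A row lasts 1/10 s, in which the tool goes at most 50 mm and 8.59 degrees, less where a joint would pass 70% of its speed; a pose out of reach is approached as far as the arm can. A call with a number of a shift or a turn outside -1 to 1 is refused whole. A call with a gripper value outside its range is refused whole. The fingers move at their own pace and stop on an object; "force" is the grip in N (left out, the last holds). Time passes only in rows, so rows that repeat a pose let the fingers close. It gives the time, the measured TCP pose, the force and the opening at its end, in the units of the state.
- manip.get_state(): the state, without advancing time (a new reading comes with each control period).
- get_image(name): name is "scene" or "top" or "wrist"; returns a dict with "frame" (420x560x3 uint8, blue, green, red), "fx", "fy", "cx", "cy" (pixels), "rvec" (rotation vector, rad) and "tvec" (3), from world to camera coordinates, as OpenCV has them; the wrist camera has in their place "T_tool_cam" (4x4, takes a point from camera to tool coordinates, whose origin is the TCP and whose axes are the flange's). Camera axes: x right, y down, z forward; pixel columns grow to the right and rows downward; lengths in m; the calibration is good to about 2 mm. A picture is of the moment at which its call begins: read the wrist's pose just before it. There is no depth.
- job.sign_off(): hands the job in, once; it reports no verdict.
The state is a dict: "clock": time; "qpos": joint angles; "qd": joint speeds; "effort": joint torques, N m; "position": TCP position; "ee_rot": TCP orientation; "contact_force": force on the tool from outside, world axes, zero at the start; "moment": the same for the moment, N m; "width": finger opening in m.
Only numpy, scipy, OpenCV 4.12 (cv2) and the standard library are available. Lean on these libraries where they do the work, as an engineer would, in place of code of your own. Each camera call takes 0.05 s, during which the arm holds its last target. There are 200 camera calls.

## Working session

There is one attempt and no reset: what is moved stays moved. The work goes in short steps, Python scripts to look and compute and a tool call to move; the robot and the scene stay as the last step left them, time stands still between calls to the robot, and variables do not carry over. Pictures are saved under pics/ and viewed, about 8 in all and at most 12, crops included, and the job is handed in when it is done.

Besides the shell and the picture viewer there is one more tool, called after ">>>" as name(argument=value, ...) on one line, values as JSON. step_arm: Moves the arm, as the interface text tells. Its arguments: {"type":"object","properties":{"moves":{"type":"array","items":{"type":"number","minimum":-1,"maximum":1}},"force":{"type":"number"}},"required":["moves"]}

```bash
mkdir -p pics
cat > h.py <<'E'
import numpy as np, cv2
from rig import manip, get_image, job
from scipy.spatial.transform import Rotation as R
def ray(im,u,v):
    Rm=cv2.Rodrigues(np.array(im["rvec"],float))[0]; t=np.array(im["tvec"],float).ravel()
    d=Rm.T@np.array([(u-im["cx"])/im["fx"],(v-im["cy"])/im["fy"],1]); return -Rm.T@t,d
def at_z(im,u,v,z):
    o,d=ray(im,u,v); return o+d*(z-o[2])/d[2]
def proj(im,P):
    K=np.array([[im["fx"],0,im["cx"]],[0,im["fy"],im["cy"]],[0,0,1.]])
    return cv2.projectPoints(np.array(P,float).reshape(-1,1,3),np.array(im["rvec"],float),np.array(im["tvec"],float),K,None)[0].reshape(-1,2)
E
python3 - <<'E'
from h import *
import pickle
for n in("top","scene"):
    im=get_image(n); cv2.imwrite(f"pics/{n}0.png",im["frame"]); pickle.dump(im,open(n+".pkl","wb"))
    print(n,ray(im,280,210))
s=manip.get_state(); print(s)
E
```

```text
top (array([ 0.42584348, -0.08770969,  0.91674629]), array([ 0.15143566, -0.02195337, -0.98836292]))
scene (array([ 1.06543704, -0.08251245,  0.79989408]), array([-0.62277029,  0.00637795, -0.78248085]))
{'clock': 0.1, 'qpos': array([-1.38200054e+00,  2.76533542e-01,  1.50600848e+00,  2.91591829e-05,
        1.36071004e+00, -1.21005973e-01]), 'qd': array([-0.0004068 , -0.00157291, -0.002079  ,  0.00116186, -0.00184061,
        0.00047556]), 'effort': array([ 1.74260684e-03, -4.17698014e+01, -2.46404189e+01, -1.49958687e-04,
        5.73362777e-03, -4.29638064e-06]), 'position': array([ 0.17520531, -0.54711771,  0.20612446]), 'ee_rot': array([-8.29709332e-04,  9.88026958e-01,  1.54279100e-01, -1.38690029e-05]), 'contact_force': array([ 0.18652372, -0.56510886,  0.6483685 ]), 'moment': array([ 0.02280664,  0.05525574, -0.01442722]), 'width': 0.08544300537019046}
```

View pics/top0.png

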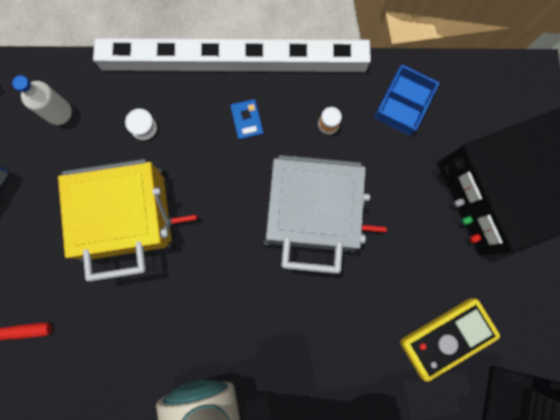

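View pics/scene0.png

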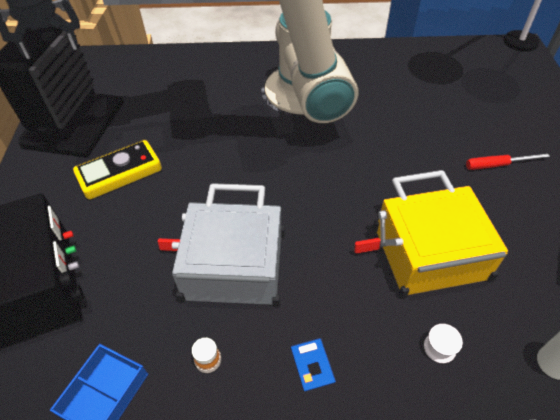

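The top view (up = +x, left = +y) shows the yellow case around (112,212), with its bar from about (85,276) to (146,270) and the red tab at (183,219). The grey case is at (317,205). I'll enlarge the yellow case in both views.

Run:
```python
from h import *
import pickle
t=pickle.load(open("top.pkl","rb"))["frame"][150:290,45:210]; s=pickle.load(open("scene.pkl","rb"))["frame"][160:300,345:510]
a=np.hstack([cv2.resize(i,(400,339),interpolation=cv2.INTER_CUBIC) for i in(t,s)])
cv2.imwrite("pics/crop.png",a)
```

```text
(no output)
```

View pics/crop.png

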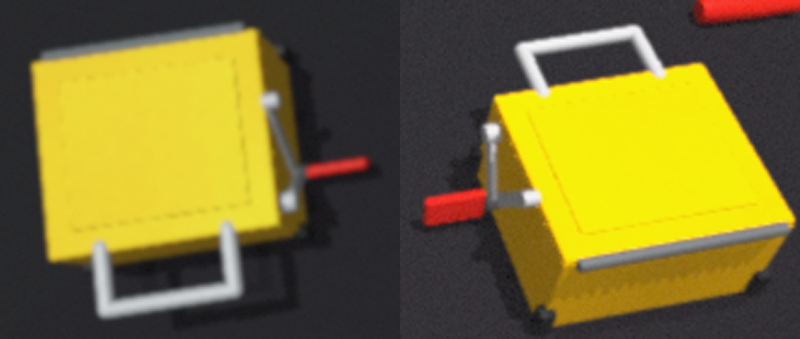

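```bash
cat > fit.py <<'E'
from h import *
import pickle
from scipy.optimize import least_squares
t=pickle.load(open("top.pkl","rb"));s=pickle.load(open("scene.pkl","rb"))
# order bar L,R, lid FL,FR,BL,BR
T=np.array([[87.9,277.5],[143.2,269.6],[65.6,257.7],[160.1,243.2],[58.6,176],[151,162.4]])
S=np.array([[442.8,173.2],[394.9,179.8],[470.8,187.2],[384.6,200],[507.1,251.6],[415.1,268.9]])
def pts(p):
    x,y,a,zl,b=p
    L=np.array([[0,b,.098],[0,-b,.098],[.045,.09,zl],[.045,-.09,zl],[.205,.09,zl],[.205,-.09,zl]])
    return L@R.from_euler('z',a).as_matrix().T+[x,y,0]
f=lambda p:np.r_[(proj(t,pts(p))-T).ravel(),(proj(s,pts(p))-S).ravel()]
r=least_squares(f,[.36,.2,0.1,.1,.047]);p=r.x
print(p,np.round(r.fun.reshape(-1,2),1).tolist())
Rz=R.from_euler('z',p[2]).as_matrix()
print("bar",pts(p)[:2],"hinge",Rz@[.205,0,0]+[p[0],p[1],.098],"tab",Rz@[.205-.093,-.135,0]+[p[0],p[1],.116])
E
python3 fit.py
```

```text
[0.42975896 0.2083896  0.16051703 0.09416219 0.05190069] [[-1.7, -0.1], [-2.1, -1.0], [-0.7, -0.7], [-1.3, -1.0], [-0.8, 0.1], [-1.8, -0.2], [-0.7, -1.1], [-0.9, -0.1], [-2.4, -0.6], [-1.6, 0.5], [-0.2, 0.2], [-2.7, 0.1]]
bar [[0.42146374 0.25962309 0.098     ]
 [0.43805417 0.1571561  0.098     ]] hinge [0.63212364 0.24115446 0.098     ] tab [0.56189603 0.09302586 0.116     ]
```

```bash
cat >> h.py <<'E'
def plan(targets,yaws,s=None):
    "rows (dx,dy,dz,twist) for a chain of calls to world targets / tool-x yaws"
    s=s or manip.get_state(); q=s["ee_rot"]; M=R.from_quat(np.r_[q[1:],q[0]]).as_matrix()
    p=np.array(s["position"]); y=np.arctan2(M[1,0],M[0,0])
    print("t",s["clock"],"pos",p.round(4),"yaw",round(y,3),"F",s["contact_force"].round(1),"w",round(s["width"],3))
    for t,a in zip(targets,yaws):
        d=np.array(t)-p; c,n=np.cos(y),np.sin(y)
        print(np.round(np.r_[c*d[0]+n*d[1], n*d[0]-c*d[1], -d[2]]/.5,4).tolist(), round(-(a-y)/np.pi,4))
        p,y=np.array(t),a
E
python3 - <<'E'
from h import *
a=np.array([.175,-.547,.206]);b=np.array([.430,.208,.2])
plan([a+(b-a)*k/4 for k in(1,2,3,4)],[.31+1.42*k/4 for k in(1,2,3,4)])
E
```

```text
t 0.1 pos [ 0.1752 -0.5471  0.2061] yaw 0.31 F [ 0.2 -0.6  0.6] w 0.085
[0.2362, -0.321, 0.0032] -0.1131
[0.3333, -0.2184, 0.003] -0.113
[0.3884, -0.0889, 0.003] -0.113
[0.3951, 0.0516, 0.003] -0.113
```

>>> step_arm(moves=[0.236,-0.321,0.003,-0.113,0,0.236,-0.321,0.003,-0.113,0,0.236,-0.321,0.003,-0.113,0,0.236,-0.321,0.003,-0.113,0,0.236,-0.321,0.003,-0.113,0], force=30)

```text
clock: 0.6
position: [0.2392, -0.3521, 0.2049]
ee_rot: [-0.002, 0.945, 0.328, 0.001]
contact_force: [-0.1, -0.9, 0.2]
width: 0.043
```

>>> step_arm(moves=[0.333,-0.218,0.003,-0.113,0,0.333,-0.218,0.003,-0.113,0,0.333,-0.218,0.003,-0.113,0,0.333,-0.218,0.003,-0.113,0,0.333,-0.218,0.003,-0.113,0])

```text
clock: 1.1
position: [0.3031, -0.1648, 0.2036]
ee_rot: [-0.001, 0.871, 0.492, 0.001]
contact_force: [-0.0, 0.2, 0.3]
width: 0.0427
```

>>> step_arm(moves=[0.388,-0.089,0.003,-0.113,0,0.388,-0.089,0.003,-0.113,0,0.388,-0.089,0.003,-0.113,0,0.388,-0.089,0.003,-0.113,0,0.388,-0.089,0.003,-0.113,0])

```text
clock: 1.6
position: [0.3679, 0.023, 0.2024]
ee_rot: [-0.001, 0.77, 0.638, 0.001]
contact_force: [-0.6, -1.5, 0.1]
width: 0.0432
```

>>> step_arm(moves=[0.395,0.052,0.003,-0.113,0,0.395,0.052,0.003,-0.113,0,0.395,0.052,0.003,-0.113,0,0.395,0.052,0.003,-0.113,0,0.395,0.052,0.003,-0.113,0])

```text
clock: 2.1
position: [0.4334, 0.2103, 0.2003]
ee_rot: [-0.0, 0.647, 0.762, 0.001]
contact_force: [0.0, -1.1, -0.2]
width: 0.0431
```

Now I'm above the bar. I'll use the wrist camera to refine the bar's position, projecting the fitted bar onto the image.

Run:
```python
from h import *
s=manip.get_state(); im=get_image("wrist"); f=im["frame"].copy()
q=s["ee_rot"]; M=np.eye(4); M[:3,:3]=R.from_quat(np.r_[q[1:],q[0]]).as_matrix(); M[:3,3]=s["position"]
C=M@im["T_tool_cam"]; print(C.round(3))
iv=np.linalg.inv(C)
def pw(P): 
    c=iv@np.r_[P,1]; return np.array([im["fx"]*c[0]/c[2]+im["cx"],im["fy"]*c[1]/c[2]+im["cy"]])
for n,P in dict(L=[.4215,.2596,.098],R=[.438,.157,.098],m=[.4298,.2084,.098]).items():
    u=pw(P); print(n,u.round(1)); cv2.circle(f,tuple(int(v) for v in u),3,(0,0,255),1)
cv2.imwrite("pics/w1.png",f)
plan([[.43,.208,.093]],[1.731])
import pickle; pickle.dump((im,C),open("w.pkl","wb"))
```

```text
[[ 0.987  0.154  0.054  0.419]
 [ 0.163 -0.937 -0.309  0.29 ]
 [ 0.003  0.313 -0.95   0.367]
 [ 0.     0.     0.     1.   ]]
L [277.6 148.7]
R [277.5 259.6]
m [277.6 207.2]
t 2.15 pos [0.4318 0.2074 0.2001] yaw 1.732 F [-0.5 -0.1 -0.1] w 0.043
[0.0018, -0.0033, 0.2142] 0.0005
```

View pics/w1.png

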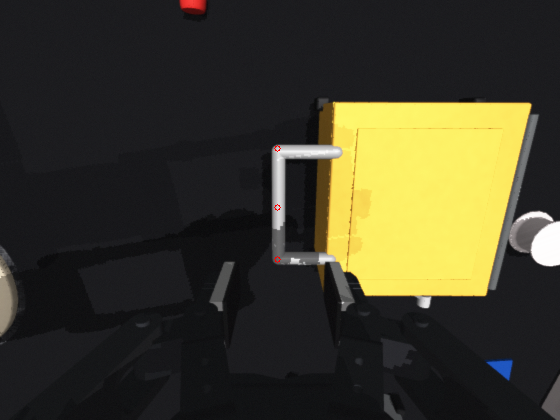

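The wrist view shows the bar running from (278,150) to (278,258). The projected fit lands on it within a pixel or two, and both fingers straddle the bar. I'll descend and close.

>>> step_arm(moves=[0.002,-0.003,0.06,0,0,0.002,-0.003,0.12,0,0,0.002,-0.003,0.17,0,0,0.002,-0.003,0.214,0,0,0.002,-0.003,0.214,0,0])

```text
clock: 2.65
position: [0.4262, 0.2042, 0.0913]
ee_rot: [-0.002, 0.65, 0.76, -0.004]
contact_force: [-0.0, 0.1, 0.1]
width: 0.0428
```

>>> step_arm(moves=[0,0,0,0,1,0,0,0,0,1,0,0,0,0,1,0,0,0,0,1,0,0,0,0,1], force=30)

```text
clock: 3.15
position: [0.4289, 0.2078, 0.0945]
ee_rot: [0.0, 0.649, 0.761, 0.0]
contact_force: [0.4, -0.6, -0.2]
width: -0.0002
```

Run:
```python
from h import *
s=manip.get_state(); print(s["moment"].round(2))
# arc targets of the TCP (5 mm below bar)
H=np.array([.6321,.2412]);e=np.array([np.cos(.1605),np.sin(.1605)])
th=np.r_[np.linspace(0,1.38,24)]
p0=np.array(s["position"])
print(p0)
P=[np.r_[H-.205*np.cos(a)*e,.093+.205*np.sin(a)] for a in th]
D=np.array(P)-P[0]
y=1.731
for a,d in zip(th,D): print(round(a,2),np.round([(np.cos(y)*d[0]+np.sin(y)*d[1])/.5,(np.sin(y)*d[0]-np.cos(y)*d[1])/.5,-d[2]/.5],3).tolist())
```

```text
[0.01 0.05 0.  ]
[0.42886565 0.2077961  0.09449216]
0.0 [0.0, 0.0, -0.0]
0.06 [0.0, 0.001, -0.025]
0.12 [0.0, 0.003, -0.049]
0.18 [0.0, 0.007, -0.073]
0.24 [0.0, 0.012, -0.097]
0.3 [0.0, 0.018, -0.121]
0.36 [0.0, 0.026, -0.144]
0.42 [0.0, 0.036, -0.167]
0.48 [0.0, 0.046, -0.189]
0.54 [0.0, 0.058, -0.211]
0.6 [0.0, 0.072, -0.232]
0.66 [0.0, 0.086, -0.251]
0.72 [0.0, 0.102, -0.27]
0.78 [0.0, 0.119, -0.288]
0.84 [0.0, 0.136, -0.305]
0.9 [0.0, 0.155, -0.321]
0.96 [0.0, 0.175, -0.336]
1.02 [0.0, 0.195, -0.349]
1.08 [0.0, 0.217, -0.362]
1.14 [0.0, 0.239, -0.373]
1.2 [0.0, 0.261, -0.382]
1.26 [0.0, 0.285, -0.39]
1.32 [0.0, 0.308, -0.397]
1.38 [0.0, 0.332, -0.403]
```

The fingers closed fully (width 0), so they missed the bar. I'll take another look.

Run:
```python
from h import *
a=get_image("wrist")["frame"][120:400,130:450]; b=get_image("scene")["frame"][110:290,340:545]
cv2.imwrite("pics/w2.png",np.hstack([cv2.resize(a,(400,350)),cv2.resize(b,(400,350))]))
```

```text
(no output)
```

View pics/w2.png

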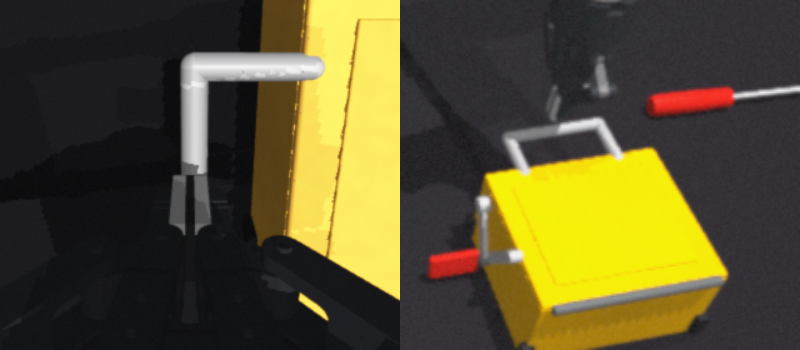

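Run:
```python
from h import *
s=manip.get_state(); im=get_image("wrist"); sc=get_image("scene"); tp=get_image("top")
q=s["ee_rot"]; M=np.eye(4); M[:3,:3]=R.from_quat(np.r_[q[1:],q[0]]).as_matrix(); M[:3,3]=s["position"]
iv=np.linalg.inv(M@im["T_tool_cam"])
def pw(P): 
    c=iv@np.r_[P,1]; return np.array([im["fx"]*c[0]/c[2]+im["cx"],im["fy"]*c[1]/c[2]+im["cy"]])
for n,P in dict(tip=M[:3,3]-[0,0,.014],tcp=M[:3,3],grasp=M[:3,3]+[0,0,.005],L=[.4215,.2596,.098],m=[.4298,.2084,.098],Llow=[.4215,.2596,.078],mlow=[.4298,.2084,.078]).items():
    print(n,pw(P).round(1),proj(sc,P).round(1))
print(M[:3,3],s["width"],s["contact_force"],s["clock"])
a=im["frame"][150:400,180:400]; b=sc["frame"][120:220,370:480]; 
cv2.imwrite("pics/w3.png",np.hstack([cv2.resize(a,(400,455)),cv2.resize(b,(400,455),interpolation=cv2.INTER_CUBIC)]))
```

```text
tip [282.5 246.6] [[415.9 181.3]]
tcp [282.6 256.5] [[417.4 176.7]]
grasp [282.6 260.4] [[417.9 175.1]]
L [285.1 169.1] [[442.1 172.1]]
m [284.8 258.8] [[418.2 175.9]]
Llow [284.7 162.9] [[439.6 178.7]]
mlow [284.5 244.6] [[416.1 182.4]]
[0.42860859 0.20780268 0.09416122] 0.0002352246594559367 [ 0.13674748 -0.25013103 -0.34986896] 3.25
```

View pics/w3.png

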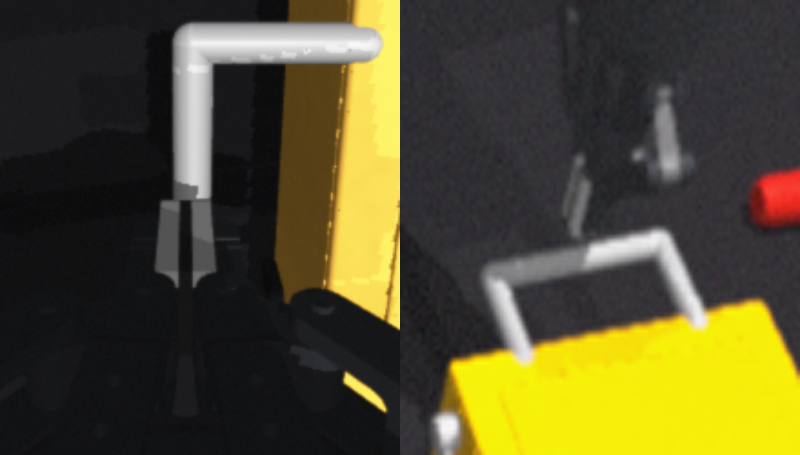

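The wrist view puts the fingertips at (283,260), where I predicted (283,247). The scene view puts them at (418,172), predicted (416,181). So the drawn tips are about 30 mm higher than the TCP data implies, just above the bar, while the bar itself is where I fitted it. I'll open, go about 30 mm lower and close.

>>> step_arm(moves=[0,0,0,0,0.1,0,0,0,0,0.1,0,0,0,0,0.1,0,0,0,0,0.1])

```text
clock: 3.8
position: [0.4285, 0.2077, 0.0938]
ee_rot: [0.0, 0.649, 0.761, -0.0]
contact_force: [0.1, 0.7, -0.1]
width: 0.0386
```

>>> step_arm(moves=[0,0.002,0.02,0,0.1,0,0.002,0.04,0,0.1,0,0.002,0.06,0,0.1,0,0.002,0.06,0,0.1])

```text
clock: 4.2
position: [0.4279, 0.2073, 0.0619]
ee_rot: [-0.001, 0.649, 0.761, -0.002]
contact_force: [-0.3, -0.5, -0.5]
width: 0.0384
```

>>> step_arm(moves=[0,0,0,0,1,0,0,0,0,1,0,0,0,0,1,0,0,0,0,1,0,0,0,0,1], force=30)

```text
clock: 4.7
position: [0.4308, 0.2081, 0.0642]
ee_rot: [0.001, 0.649, 0.761, 0.001]
contact_force: [4.1, 1.2, -5.0]
width: 0.0106
```

The bar is now gripped (width 10.6 mm). I'll lift the first part of the arc and check.

>>> step_arm(moves=[0,0,-0.012,0,1,0,0.001,-0.025,0,1,0,0.002,-0.037,0,1,0,0.003,-0.049,0,1,0,0.003,-0.049,0,1], force=40)

```text
clock: 5.2
position: [0.4322, 0.2083, 0.089]
ee_rot: [0.001, 0.649, 0.761, 0.001]
contact_force: [5.3, 1.1, -4.3]
width: 0.0105
```

Run:
```python
from h import *
plan([],[])
im=get_image("wrist");sc=get_image("scene")
a=im["frame"][150:400,180:400]; b=sc["frame"][100:300,340:540]
cv2.imwrite("pics/w4.png",np.hstack([cv2.resize(a,(352,400)),cv2.resize(b,(400,400),interpolation=cv2.INTER_CUBIC)]))
```

```text
t 5.2 pos [0.4322 0.2083 0.089 ] yaw 1.73 F [ 5.3  1.1 -4.3] w 0.011
```

View pics/w4.png

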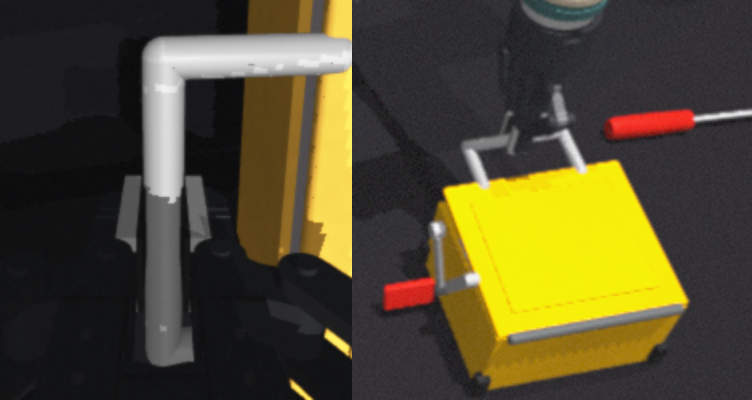

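The bar is well between the pads and the lid has begun to rise. I'll continue along the arc.

>>> step_arm(moves=[0,0.004,-0.024,0,1,0,0.009,-0.048,0,1,0,0.015,-0.072,0,1,0,0.023,-0.095,0,1,0,0.033,-0.118,0,1])

```text
clock: 5.8
position: [0.4467, 0.2106, 0.1465]
ee_rot: [-0.001, 0.649, 0.761, -0.001]
contact_force: [4.5, 1.7, -9.4]
width: 0.0101
```

>>> step_arm(moves=[0,0.01,-0.022,0,1,0,0.022,-0.044,0,1,0,0.036,-0.065,0,1,0,0.05,-0.084,0,1,0,0.066,-0.103,0,1])

```text
clock: 6.3
position: [0.4768, 0.2154, 0.1984]
ee_rot: [-0.002, 0.649, 0.761, -0.003]
contact_force: [-2.5, 0.6, -6.4]
width: 0.0102
```

>>> step_arm(moves=[0,0.017,-0.018,0,1,0,0.034,-0.035,0,1,0,0.053,-0.051,0,1,0,0.073,-0.066,0,1,0,0.093,-0.079,0,1])

```text
clock: 6.8
position: [0.5196, 0.2223, 0.2393]
ee_rot: [-0.004, 0.649, 0.761, -0.005]
contact_force: [-8.9, -0.8, 4.5]
width: 0.0101
```

>>> step_arm(moves=[0,0.022,-0.013,0,1,0,0.044,-0.024,0,1,0,0.066,-0.033,0,1,0,0.09,-0.041,0,1,0,0.09,-0.041,0,1])

```text
clock: 7.3
position: [0.5692, 0.2303, 0.2635]
ee_rot: [-0.0, 0.649, 0.761, 0.0]
contact_force: [-4.9, -1.2, 12.6]
width: 0.0096
```

Run:
```python
from h import *
plan([],[])
H=np.array([.6321,.2412]);e=np.array([np.cos(.1605),np.sin(.1605)])
s=manip.get_state()
for a in(1.26,1.36,1.38,1.40): print(a,np.r_[H-.205*np.cos(a)*e,.0642+.205*np.sin(a)].round(4))
b=get_image("scene")["frame"]
cv2.imwrite("pics/s5.png",cv2.resize(b[60:300,300:560],(650,600)))
```

```text
t 7.3 pos [0.5692 0.2303 0.2635] yaw 1.73 F [-4.9 -1.2 12.6] w 0.01
1.26 [0.5702 0.2312 0.2594]
1.36 [0.5898 0.2343 0.2647]
1.38 [0.5937 0.235  0.2655]
1.4 [0.5977 0.2356 0.2662]
```

View pics/s5.png

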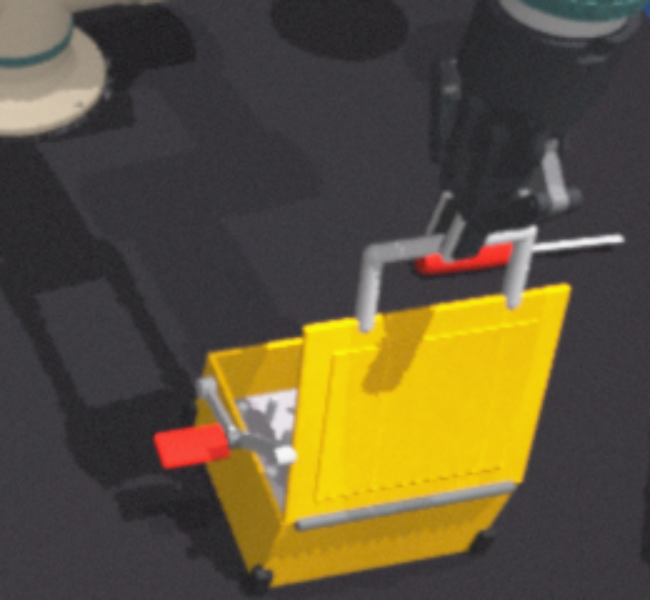

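The lid is nearly upright with the stay almost straight; the tab is at crop (190,446). Now the last bit, to the stop.

>>> step_arm(moves=[0,0.012,-0.012,0,1,0,0.024,-0.016,0,1,0,0.035,-0.02,0,1,0,0.045,-0.022,0,1,0,0.045,-0.022,0,1])

```text
clock: 7.85
position: [0.5914, 0.2339, 0.2702]
ee_rot: [-0.001, 0.649, 0.761, -0.001]
contact_force: [-6.8, -0.9, 2.7]
width: 0.0101
```

Run:
```python
from h import *
plan([],[])
b=get_image("scene")["frame"]; c=get_image("top")["frame"]
cv2.imwrite("pics/s6.png",np.hstack([cv2.resize(b[140:300,340:480],(400,457)),cv2.resize(c[140:300,100:240],(400,457))]))
```

```text
t 7.85 pos [0.5914 0.2339 0.2702] yaw 1.73 F [-6.8 -0.9  2.7] w 0.01
```

View pics/s6.png

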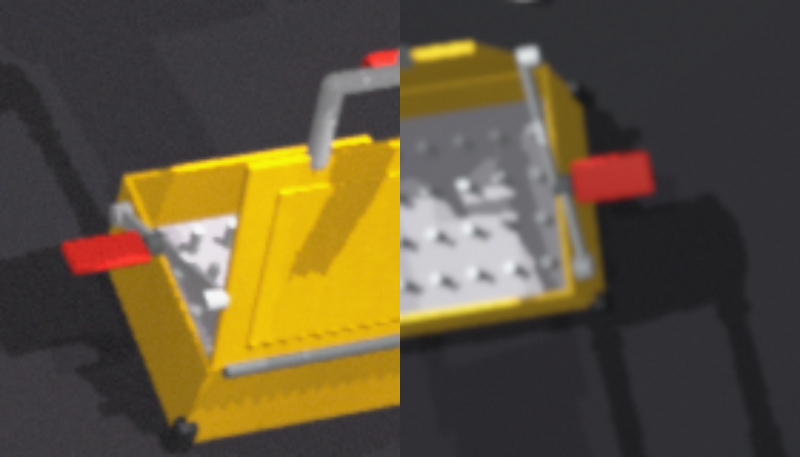

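```bash
cat > tri.py <<'E'
from h import *
import sys
def tri(sc,tp,us,ut):
    A=[];B=[]
    for im,u in((sc,us),(tp,ut)):
        o,d=ray(im,*u); d/=np.linalg.norm(d); Q=np.eye(3)-np.outer(d,d); A.append(Q);B.append(Q@o)
    return np.linalg.lstsq(np.vstack(A),np.r_[B[0],B[1]],rcond=None)[0]
def redc(im,box):
    x0,y0,x1,y1=box; f=im["frame"][y0:y1,x0:x1].astype(int); m=((f[...,2]>110)&(f[...,1]<70)&(f[...,0]<80)).astype(np.uint8)
    n,l,st,c=cv2.connectedComponentsWithStats(m); k=1+st[1:,4].argmax(); return c[k]+[x0,y0],st[k]
def tab():
    sc=get_image("scene");tp=get_image("top")
    a,sa=redc(sc,(350,190,400,290));b,sb=redc(tp,(150,150,220,260))
    P=tri(sc,tp,a,b); print("tab px",a.round(1),b.round(1),sa[2:],sb[2:],"xyz",P.round(4)); return P,sc,tp
E
python3 - <<'E'
from tri import *
P,sc,tp=tab(); print("pred locked",proj(sc,[.562,.093,.116]),proj(tp,[.562,.093,.116]),manip.get_state()["contact_force"])
E
```

```text
tab px [376.1 227.8] [173.7 201.6] [ 32  15 336] [ 30  18 426] xyz [0.5652 0.0982 0.1093]
pred locked [[373.22752953 224.30586043]] [[175.27862135 202.62362778]] [-6.13620562 -0.25900153  0.83346445]
```

>>> step_arm(moves=[0,0.005,-0.001,0,1,0,0.01,-0.001,0,1,0,0.01,-0.001,0,1])

```text
clock: 8.35
position: [0.5924, 0.234, 0.2704]
ee_rot: [-0.004, 0.649, 0.761, -0.005]
contact_force: [-12.1, -2.0, 3.9]
width: 0.0102
```

Run:
```python
from tri import *
plan([],[]);tab();plan([],[])
```

```text
t 8.35 pos [0.5924 0.234  0.2704] yaw 1.73 F [-12.1  -2.    3.9] w 0.01
tab px [376.3 228.4] [173.9 201.5] [ 32  15 340] [ 29  18 421] xyz [0.5657 0.0984 0.1079]
t 8.45 pos [0.5923 0.234  0.2704] yaw 1.73 F [-11.6  -1.8   2.9] w 0.01
```

The lid is against the stop (straight). I'll ease back so the spring can carry the joint past centre.

>>> step_arm(moves=[0,-0.004,0,0,1,0,-0.008,0,0,1,0,-0.012,0,0,1,0,-0.016,0,0,1,0,-0.016,0,0,1])

```text
clock: 8.95
position: [0.5898, 0.2336, 0.2699]
ee_rot: [0.0, 0.649, 0.761, 0.0]
contact_force: [-2.1, 0.9, -3.9]
width: 0.0101
```

Run:
```python
from tri import *
plan([],[]);tab();plan([],[])
```

```text
t 8.95 pos [0.5898 0.2336 0.2699] yaw 1.73 F [-2.1  0.9 -3.9] w 0.01
tab px [376.  225.9] [173.5 202.5] [ 31  15 321] [ 30  18 429] xyz [0.563  0.0978 0.1122]
t 9.05 pos [0.5898 0.2336 0.2698] yaw 1.73 F [-1.  -0.1 -4.7] w 0.01
```

>>> step_arm(moves=[0,-0.004,0,0,1,0,-0.006,0,0,1,0,-0.006,0,0,1])

```text
clock: 9.35
position: [0.5878, 0.2333, 0.2694]
ee_rot: [0.001, 0.649, 0.761, 0.001]
contact_force: [4.2, 1.8, -11.7]
width: 0.0099
```

Run:
```python
from tri import *
plan([],[]);tab();plan([],[])
```

```text
t 9.35 pos [0.5878 0.2333 0.2694] yaw 1.73 F [  4.2   1.8 -11.7] w 0.01
tab px [375.6 224.5] [173.3 203. ] [ 31  14 291] [ 30  19 435] xyz [0.5616 0.0973 0.1146]
t 9.45 pos [0.5877 0.2333 0.2695] yaw 1.73 F [  4.3   2.6 -13.6] w 0.01
```

The tab has risen to 0.115 m and the lid now resists being pulled forward, so the stay is locked. I'll open the gripper and rise clear.

>>> step_arm(moves=[0,0,0,0,0.1,0,0,0,0,0.1,0,0,0,0,0.1,0,0,0,0,0.1])

```text
clock: 9.85
position: [0.5867, 0.2329, 0.2719]
ee_rot: [0.001, 0.649, 0.761, 0.001]
contact_force: [-0.5, -0.7, 0.2]
width: 0.038
```

>>> step_arm(moves=[0,0,-0.04,0,0.1,0,0,-0.08,0,0.1,0,0,-0.12,0,0.1,0,0,-0.16,0,0.1,0,0,-0.16,0,1])

```text
clock: 10.35
position: [0.5876, 0.2333, 0.3542]
ee_rot: [0.002, 0.649, 0.761, 0.003]
contact_force: [-0.2, -0.4, 0.6]
width: 0.0251
```

Run:
```python
from tri import *
P,sc,tp=tab()
# tab centre push point 5 mm further out along case -y; try keeping yaw
e=np.array([np.sin(.1605),-np.cos(.1605),0])
t=P+.006*e
print(t)
p=np.array(manip.get_state()["position"])
plan([[t[0],t[1],p[2]],[t[0],t[1],.19]],[1.731,1.731])
cv2.imwrite("pics/s7.png",np.hstack([cv2.resize(sc["frame"][60:300,300:540],(400,400)),cv2.resize(tp["frame"][100:300,40:240],(400,400))]))
```

```text
tab px [375.7 224.4] [173.7 202.7] [ 32  14 283] [ 30  20 447] xyz [0.562  0.0969 0.1154]
[0.56300333 0.09102593 0.11543887]
t 10.45 pos [0.5864 0.2329 0.3506] yaw 1.73 F [ 0.6  0.1 -0.3] w 0.01
[-0.2728, -0.0911, -0.0] -0.0004
[0.0, 0.0, 0.3212] -0.0
```

View pics/s7.png

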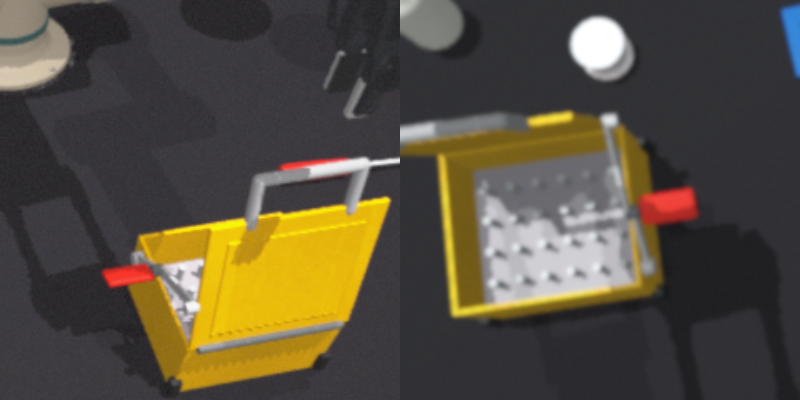

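The lid stands by itself with the gripper clear and the stay bent up past straight; the tab is at (0.562, 0.097, 0.115). Next I'll move over the tab, a little to its outer side, with the fingers shut, and descend.

>>> step_arm(moves=[-0.07,-0.023,0,0,1,-0.14,-0.046,0,0,1,-0.21,-0.07,0,0,1,-0.281,-0.092,0,0,1,-0.281,-0.092,0,0,1])

```text
clock: 10.95
position: [0.5619, 0.0829, 0.3491]
ee_rot: [-0.0, 0.651, 0.759, -0.002]
contact_force: [0.4, 0.7, -0.5]
width: 0.0
```

>>> step_arm(moves=[0,0,0.09,0,1,0,0,0.18,0,1,0,0,0.27,0,1,0,0,0.35,0,1,0,0,0.42,0,1])

```text
clock: 11.45
position: [0.5614, 0.0877, 0.137]
ee_rot: [-0.002, 0.649, 0.761, -0.001]
contact_force: [-0.4, 0.9, 0.0]
width: -0.0
```

>>> step_arm(moves=[0,0,0.02,0,1,0,0,0.03,0,1,0,0,0.03,0,1,0,0,0.03,0,1])

```text
clock: 11.85
position: [0.5648, 0.0872, 0.1271]
ee_rot: [0.001, 0.649, 0.761, 0.001]
contact_force: [-0.2, -0.4, 0.5]
width: -0.0002
```

Run:
```python
from tri import *
P,sc,tp=tab(); plan([[.5636,.0871,.09]],[1.731])
cv2.imwrite("pics/s8.png",np.hstack([cv2.resize(sc["frame"][130:290,320:480],(400,400)),cv2.resize(tp["frame"][120:280,100:260],(400,400))]))
```

```text
tab px [376.2 224.6] [183.1 202.5] [ 31  14 300] [ 9 14 91] xyz [0.5633 0.0884 0.1154]
t 11.95 pos [0.5646 0.0871 0.1272] yaw 1.73 F [0.4 0.1 0.1] w -0.0
[0.0003, -0.002, 0.0743] -0.0004
```

View pics/s8.png

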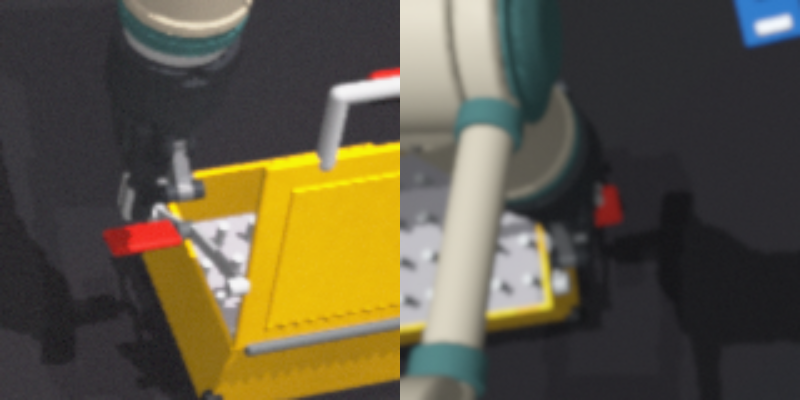

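The fingertips are about 20 mm above the tab (tip at crop (125,215), tab at (142,238)), and the lid is still standing. I'll push down in monitored steps.

>>> step_arm(moves=[0,-0.002,0.02,0,1,0,-0.002,0.04,0,1,0,-0.002,0.05,0,1,0,-0.002,0.05,0,1])

```text
clock: 12.35
position: [0.5613, 0.0867, 0.099]
ee_rot: [-0.001, 0.649, 0.761, -0.001]
contact_force: [-0.3, -0.4, 0.1]
width: 0.0001
```

>>> step_arm(moves=[0,0,0.01,0,1,0,0,0.02,0,1,0,0,0.02,0,1])

```text
clock: 12.65
position: [0.5621, 0.0868, 0.0898]
ee_rot: [-0.0, 0.649, 0.761, -0.0]
contact_force: [0.1, 0.2, 0.8]
width: 0.0002
```

Run:
```python
from tri import *
plan([],[]); s=get_image("scene"); print(redc(s,(350,190,400,290))); plan([],[])
```

```text
t 12.65 pos [0.5621 0.0868 0.0898] yaw 1.73 F [0.1 0.2 0.8] w 0.0
(array([377.6640625, 229.953125 ]), array([ 12,  34,  31,  13, 256], dtype=int32))
t 12.7 pos [0.562  0.0868 0.09  ] yaw 1.73 F [ 0.4 -0.1  0.7] w -0.0
```

The tab is going down, about 15 mm so far. I'll continue.

>>> step_arm(moves=[0,0,0.012,0,1,0,0,0.024,0,1,0,0,0.036,0,1,0,0,0.042,0,1])

```text
clock: 13.1
position: [0.5648, 0.087, 0.0699]
ee_rot: [0.002, 0.649, 0.761, 0.002]
contact_force: [3.8, 0.3, 4.2]
width: -0.0
```

Run:
```python
from tri import *
plan([],[]); s=get_image("scene"); print(redc(s,(350,190,400,290))); plan([],[])
s=get_image("scene"); s=get_image("scene"); print(redc(s,(350,190,400,290))); plan([],[])
cv2.imwrite("pics/s9.png",s["frame"])
```

```text
t 13.1 pos [0.5648 0.087  0.0699] yaw 1.73 F [3.8 0.3 4.2] w -0.0
(array([376.64488636, 239.80113636]), array([ 12,  42,  30,  17, 352], dtype=int32))
t 13.15 pos [0.5632 0.0869 0.0691] yaw 1.73 F [-0.7 -0.5  0.1] w -0.0
(array([376.31216931, 240.13492063]), array([ 12,  41,  29,  19, 378], dtype=int32))
t 13.25 pos [0.5605 0.0866 0.0684] yaw 1.73 F [-0.5 -0.1 -0.1] w -0.0
```

The push force has dropped to zero and the tab keeps turning away, so the stay is folding. I'll rise straight up and clear.

>>> step_arm(moves=[0,0,-0.08,0,1,0,0,-0.17,0,1,0,0,-0.26,0,1,0,0,-0.35,0,1,0,0,-0.44,0,1])

```text
clock: 13.75
position: [0.5604, 0.0867, 0.2903]
ee_rot: [-0.001, 0.649, 0.761, -0.001]
contact_force: [0.9, -1.0, -0.7]
width: -0.0001
```

>>> step_arm(moves=[-0.08,0,-0.05,0,1,-0.16,0,-0.05,0,1,-0.24,0,-0.05,0,1,-0.32,0,-0.05,0,1,-0.4,0,-0.05,0,1])

```text
clock: 14.25
position: [0.5926, -0.1118, 0.3134]
ee_rot: [-0.002, 0.649, 0.761, -0.001]
contact_force: [0.9, 0.7, -0.3]
width: -0.0001
```

>>> step_arm(moves=[0,0,0,0,1,0,0,0,0,1,0,0,0,0,1,0,0,0,0,1,0,0,0,0,1])

```text
clock: 14.75
position: [0.5938, -0.1094, 0.3146]
ee_rot: [-0.0, 0.648, 0.762, 0.0]
contact_force: [-0.4, -0.4, -0.4]
width: -0.0002
```

>>> step_arm(moves=[0,0,0,0,1,0,0,0,0,1,0,0,0,0,1,0,0,0,0,1,0,0,0,0,1])

```text
clock: 15.25
position: [0.594, -0.1106, 0.3144]
ee_rot: [0.0, 0.649, 0.761, -0.0]
contact_force: [-0.2, 0.7, -0.0]
width: 0.0001
```

>>> step_arm(moves=[0,0,0,0,1,0,0,0,0,1,0,0,0,0,1,0,0,0,0,1,0,0,0,0,1])

```text
clock: 15.75
position: [0.594, -0.1107, 0.3144]
ee_rot: [0.0, 0.649, 0.761, -0.0]
contact_force: [0.2, -1.6, -0.2]
width: 0.0002
```

>>> step_arm(moves=[0,0,0,0,1,0,0,0,0,1,0,0,0,0,1,0,0,0,0,1,0,0,0,0,1])

```text
clock: 16.25
position: [0.594, -0.1106, 0.3144]
ee_rot: [0.0, 0.649, 0.761, -0.0]
contact_force: [0.2, 0.0, -0.3]
width: 0.0002
```

>>> step_arm(moves=[0,0,0,0,1,0,0,0,0,1,0,0,0,0,1,0,0,0,0,1,0,0,0,0,1])

```text
clock: 16.75
position: [0.594, -0.1106, 0.3144]
ee_rot: [0.0, 0.649, 0.761, -0.0]
contact_force: [0.2, 0.1, -0.3]
width: -0.0001
```

Run:
```python
from tri import *
import pickle
plan([],[])
s0=pickle.load(open("scene.pkl","rb"))["frame"]; s=get_image("scene")["frame"]
for n,(x0,y0,x1,y1) in dict(yellow=(350,165,515,300),grey=(155,180,285,305)).items():
    d=cv2.absdiff(s0,s)[y0:y1,x0:x1].max(2); print(n,d.mean().round(2),(d>40).sum())
a=np.hstack([s[150:310,340:520],s0[150:310,340:520]]); cv2.imwrite("pics/s10.png",cv2.resize(a,(792,352)))
```

```text
t 16.75 pos [ 0.594  -0.1106  0.3144] yaw 1.73 F [ 0.2  0.1 -0.3] w -0.0
yellow 3.25 0
grey 19.27 2407
```

View pics/s10.png

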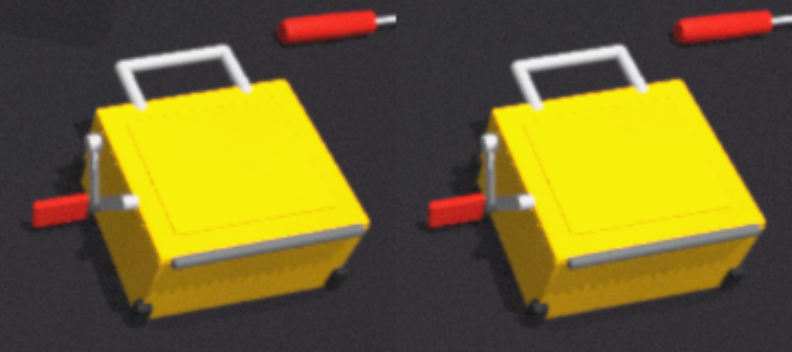

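The yellow case matches its starting picture: no pixel changed, with the lid and stay as at the start. The arm is hiding part of the grey case, so I'll swing it aside and check that too.

>>> step_arm(moves=[-0.08,-0.03,0,0,1,-0.16,-0.06,0,0,1,-0.24,-0.09,0,0,1,-0.32,-0.12,0,0,1,-0.4,-0.15,0,0,1])

```text
clock: 17.3
position: [0.5512, -0.3215, 0.3145]
ee_rot: [0.0, 0.649, 0.761, 0.0]
contact_force: [-0.3, -0.8, 0.0]
width: 0.0002
```

>>> step_arm(moves=[-0.06,-0.06,0,0,1,-0.12,-0.12,0,0,1,-0.18,-0.18,0,0,1,-0.24,-0.24,0,0,1,-0.24,-0.24,0,0,1])

```text
clock: 17.8
position: [0.4486, -0.4621, 0.3138]
ee_rot: [-0.0, 0.651, 0.759, -0.002]
contact_force: [-0.3, 1.1, -0.9]
width: -0.0001
```

>>> step_arm(moves=[0,0,0,0,1,0,0,0,0,1,0,0,0,0,1])

```text
clock: 18.1
position: [0.4531, -0.4563, 0.3146]
ee_rot: [0.0, 0.648, 0.762, 0.0]
contact_force: [0.1, 0.2, 0.3]
width: -0.0001
```

Run:
```python
from tri import *
import pickle
plan([],[])
for c,bs in dict(scene=dict(yellow=(350,165,515,300),grey=(155,180,285,305)),top=dict(yellow=(50,150,205,290),grey=(260,150,390,280))).items():
    s0=pickle.load(open(c+".pkl","rb"))["frame"]; s=get_image(c)["frame"]
    for n,(x0,y0,x1,y1) in bs.items():
        d=cv2.absdiff(s0,s)[y0:y1,x0:x1].max(2); print(c,n,d.mean().round(2),(d>40).sum())
    cv2.imwrite(f"pics/{c}_end.png",s)
print(abs(manip.get_state()["qd"]).max())
```

```text
t 18.1 pos [ 0.4531 -0.4563  0.3146] yaw 1.732 F [0.1 0.2 0.3] w -0.0
scene yellow 3.14 0
scene grey 3.13 0
top yellow 1.14 0
top grey 1.05 0
0.0036186010583617247
```

In both views, both cases show no changed pixels against the start. I'm handing in.

```bash
python3 -c "
from rig import job; print(job.sign_off())"
```

```text
the job is handed in; nothing more can be done
None
```

The stay test is done and handed in at 18 s. I raised the yellow lid by its bar to the stop, eased back until the stay locked, and let go. The lid stood by itself. I then pushed the red tab down about 35 mm, the joint broke, and I withdrew upward while the lid sank shut.

**Final checks:** in the scene and top views, both cases show no pixels changed from the start, so the yellow lid is fully shut and the grey case was not disturbed. The arm stands clear with about zero force. The largest force I read was about 14 N, at the bar.

**What disagreed:**
- **First grasp:** the first grasp closed on nothing. The cameras showed the fingertips about 30 mm higher than the stated tool data implied, so I regrasped 30 mm lower and that worked.
- **Camera fit:** the two fixed cameras disagreed by a few millimetres along the case's width.
- **Lock check:** I judged the lock from the tab rising from 0.108 to 0.115 m, the resistance when I pulled the lid forward, and the lid standing on its own. I had no joint reading.

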